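After the rush: garnish into the lidded box, the muddler into the tool tray

TASK

Sort the three things left mixed on the counter: the lime and the lemongrass stalk are garnish and go into the black garnish box, the wooden muddler is a bar tool and goes into the steel tool tray, lying flat on its floor beside the jigger that already stands there. Set all three down rather than dropping them, hold the lime and the lemongrass gently so that they are not bruised, and at the end bring the box's lid fully shut over them without slamming it. Leave the jigger and the other things on the counter where they are.

Things in the scene. Friction and masses are not known exactly. Their poses are not given: they have to be found in the camera images.
- lime: Green lime, nearly a ball, 41 to 43 mm across, 55 g, lying on the counter; it rolls if pushed. It bruises if squeezed with more than about 50 N a finger; 20 to 30 N holds it well. Its body turns with it: use lime_center for its place.
- lime_center (a point): Middle of the lime.
- lemongrass: Pale lemongrass stalk, a thin straight stick lying on the counter, 139 mm long, 15 mm wide, 12 to 14 mm thick, 18 g; the same 50 N a finger bruises it. Origin at the underside of its middle; its length runs along its own y axis, z up.
- lemongrass_center (a point): Middle of the stalk, 6 mm above its underside.
- muddler: Brown turned wooden muddler, lying on the counter, 194 mm long, 90 g. It tapers: 32 mm thick at the head (+y) end, about 29 mm in the middle, 24 mm at the thin end, so it lies about 0.03 rad off level. Origin at its middle, near the underside; its length runs along its own y axis.
- muddler_center (a point): Middle of the muddler, on its long axis; about 14 mm above the surface it lies on.
- jigger: Bystander: steel double-ended jigger (two cones joined at a narrow waist), standing upright on the tray's floor, 46 mm in diameter at the rims, 77 mm high, 60 g, so its top is 81 mm above the counter; it always stands in the tray's +y half (40 to 52 mm from the tray's centre line). Origin at the centre of its foot.
- garnish_box: Black open box with a steel pan inside, fixed to the counter, 180 mm (its x) by 200 mm (its y), 60 mm high; walls and floor 5 mm, so the inside is 170 by 190 mm and 55 mm deep. Origin at the centre of its underside; its +x is the hinge side, away from the robot; z up. The tool tray and the box may stand on either side.
- box_in (a point): Centre of the box's inner floor, 5 mm above the counter.
- lid (a joint): Angle of the garnish box's lid (black frame round a clear pane, 180 by 200 mm, 8 mm thick, 150 g), hinged along the top of the box's +x wall. 0 = shut on the rim, 1.57 = standing upright, 1.8 = farthest, leaning back; it starts open. A stiff hinge (0.2 N m): it stays wherever it is left, and about 2 N at its free edge moves it.
- lid_hinge (a point): On the lid's hinge axis, middle of the box's +x wall, 60.5 mm above the counter. The axis runs along the box's y.
- lid_front (a point): On the lid's free edge, middle, on its outer (upper when shut) face; 180 mm from the hinge axis and 8 mm out from the lid's inner face. A thumb tab 70 mm wide sticks out 20 mm farther.
- tool_tray: Low steel tray with a rolled rim and a dark ribbed rubber liner, fixed to the counter, 250 mm (its x) by 180 mm (its y), 30 mm high; walls and floor 4 mm, so the inside is 242 by 172 mm and 26 mm deep. Origin at the centre of its underside, its x points roughly away from the robot, z up. With the jigger in its +y half, the muddler fits lengthwise along x in the other half.
- tray_in (a point): Centre of the tray's inner floor, 4 mm above the counter.
- shot_glass: Bystander: small shot glass, 49 mm across, 62 mm high, standing among the things. Origin at the centre of its foot.
- spice_pot: Bystander: small round glass pot with a steel screw lid, 58 mm across, 61 mm high. Origin at the centre of its foot.
- spice_shaker: Bystander: glass spice shaker with a chromed cap, 44 mm across, 72 mm high, standing among the things. Origin at the centre of its foot.
- tape: Bystander: roll of tan tape lying flat, 100 mm across, 25 mm high, behind the things. Origin at the centre of its underside.
- marker: Bystander: marker pen lying behind the things, 135 mm long, 17 mm thick. Origin at the underside of its middle.
There are look-alikes about, which are no part of the job. What is shaped like the lime but orange is not meant.

How it is judged:
At the end, for the whole second after the job is handed in: Lime and lemongrass (their middles) lie inside the box, below its rim, lid shut within 0.05 rad. In the tray the muddler lies on the floor, its middle within 35 mm of the tray centre along x, level within 0.08 rad; the jigger still stands upright. All at rest (x of lime_center in the frame of garnish_box between -0.085 and 0.085 m and y of lime_center in the frame of garnish_box between -0.095 and 0.095 m and z of lime_center in the frame of garnish_box between 0.003 and 0.057 m and linear speed of each of lime, lemongrass, muddler below 0.03 m/s and angular speed of each of lime, lemongrass, muddler below 0.4 rad/s and x of lemongrass_center in the frame of garnish_box between -0.085 and 0.085 m and y of lemongrass_center in the frame of garnish_box between -0.095 and 0.095 m and z of lemongrass_center in the frame of garnish_box between 0.003 and 0.057 m and value of joint lid below 0.05 rad and x of muddler_center in the frame of tool_tray between -0.035 and 0.035 m and y of muddler_center in the frame of tool_tray between -0.08 and 0.08 m and z of muddler_center in the frame of tool_tray between 0.01 and 0.028 m and angle between muddler's own y axis and vertical between 1.49 and 1.65 rad and angle between jigger's own z axis and vertical below 0.1 rad); the robot touches nothing.
It fails at once if the lime or the lemongrass is squeezed: more than 100 N from the fingers (both added) (contact force between the fingers and lime above 100 N or contact force between the fingers and lemongrass above 100 N).
It fails at once if the lime, the lemongrass or the muddler is dropped or thrown: faster than 1.1 m/s (a fall of 6 cm) with no finger on it ((linear speed of lime above 1.1 m/s and contact force between the fingers and lime below 0.1 N) or (linear speed of lemongrass above 1.1 m/s and contact force between the fingers and lemongrass below 0.1 N) or (linear speed of muddler above 1.1 m/s and contact force between the fingers and muddler below 0.1 N)).
It fails at once if the lid is slammed: it closes the last 0.3 rad faster than 3 rad/s (value of joint lid below 0.3 rad and velocity of joint lid below -3 rad/s).
It fails at once if the jigger, shot glass, spice pot, spice shaker, tape roll or marker is shifted by more than 25 mm (distance of any of jigger, shot_glass, spice_pot, spice_shaker, tape, marker from where it was at the start of the episode above 0.025 m).
It also fails if it takes over 72 s, if anything falls off the work surface, if the arm or the gripper's body presses on something with over 40 N, if the wrist force passes 120 N, or if a joint passes its speed limit or range.

ROBOT

A 6-joint arm with a two-finger parallel gripper is mounted at the origin on a cart in front of the work surface, level with it; the furniture and walls round the work are solid. World frame = base frame: x ahead of the robot, y to its left, z up, the work surface at z = 0. Lengths are in m, angles in rad, forces in N, time in s.
With the tool pointing down it reaches from about 0.325 to 0.9 m from the base axis. Payload 3.5 kg.
Tool frame: the origin (TCP) lies midway between the tips of the shut fingers; the grasp point (between the pads) lies 19 mm behind it; z points along the fingers, y is the line along which they close (so a half turn about z gives the same grasp; the last joint's range is limited). The gripper opens to 85 mm and grips with 20 to 120 N. Pads are 22 mm wide; open, the fingers measure 114 mm over their backs; the gripper's body (76 mm by 85 mm) begins 54 mm behind the grasp point. The pads swing forward as they close: fully open they stand 13 mm farther back than shut.
Start: joints at [1.008, 0.276, -0.026, 1.268, 0, 1.467], TCP at [0.277, 0.56, 0.231] pointing down, gripper open.
Joint ranges: [-3.12, 3.12], [-0.85, 1.88], [-1.08, 1.24], [-1.95, 2.15], [-1.57, 1.53], [-3.14, 3.14]. Speed limits (rad/s): [2.57, 2.57, 3.14, 3.14, 3.14, 3.14].

INTERFACE

Orientations are given as a rotation vector (axis times angle).
In Python, from rig import status, vision, ticket, models gives the robot as it stands.
- The arm moves only by the shell command python3 -m inch 'ROWS'. ROWS is JSON, a list of rows, each a list of 3 entries, a list of its own where there are three numbers: the finger opening in cm, from 0 to 8.54, then the shift along the tool's x, y, z in cm, then the turn, a rotation vector about the tool's x, y, z in degrees. In form: [[hand, [tx, ty, tz], [rx, ry, rz]], ...]. A call has 1 to 8 rows; each row shifts and turns the commanded pose from where the row before left it, along the tool's axes as they then stand; what a row does not reach is not made up. A row lasts 1/10 s, in which the tool goes at most 50 mm and 8.59 degrees, less where a joint would pass 70% of its speed; a pose out of reach is approached as far as the arm can. A call is refused whole if a number of a shift passes 5 or a number of a turn 8.59, either way. A call with a gripper value outside its range is refused whole. The fingers move at their own pace and stop on an object; the grip force is fixed at half the most. Time passes only in rows, so rows that do not move let the fingers close. It gives the time, the measured TCP pose, the force, the opening and the grip force at its end, in the units of the state.
- status.sense(): the state, without advancing time (a new reading comes with each control period).
- vision.camera(name): name is "scene" or "side" or "wrist"; returns the picture (384x512x3 uint8, red, green, blue); there is no depth.
- vision.get_calibration(name): a dict with "fov_y" (degrees; the focal length in pixels is half the picture's height over the tangent of half this angle, whatever the lens; pixels are square), "cx", "cy" (the principal point, pixels), "k1" (the pictures are not rectified: a ray, as slopes to the right and down, at radius r is drawn at 1 + k1 r^2 times it, then the intrinsics apply), "rvec" (rotation vector, rad) and "tvec" (3), from world to camera coordinates, as OpenCV has them. Camera axes: x right, y down, z forward; pixel columns grow to the right and rows downward; lengths in m; the calibration is good to about 2 mm. A picture is of the moment at which its call begins: read the wrist's pose just before it. get_calibration takes no time and is no camera call; for the wrist camera it gives the pose at the moment of the call.
- ticket.finish_job(): hands the job in; it is judged then, once.
Trained networks look in the newest picture that a camera, given by its name, has taken for a name from the list of things; names that differ only in an ending like _2 or _b are one class to them, and where a whole thing is asked for, a point or a joint stands for the part that bears it (a point fixed in the world has none). Each returns a list of dicts, best first, with "score" (0 to 1); they miss things now and then, are a little off and sometimes report something else, mostly with a low value. They report only what shows in the picture. A call takes as long as a camera call. They do not tell look-alikes from the thing itself.
- models.look_for(name, camera): "location" ([row, column] in pixels, amid what is visible of it).
The state is a dict: "time": time; "joints": joint angles; "qd": joint speeds; "effort": joint torques, N m; "position": TCP position; "tool_rot": TCP orientation; "contact_force": force on the tool from outside, world axes, zero at the start; "moment": the same for the moment, N m; "width": finger opening in m; "grip_force": force on a finger pad.
Only numpy, scipy, OpenCV 4.12 (cv2) and the standard library are available. Lean on these libraries where they do the work, as an engineer would, in place of code of your own. Each camera call takes 0.05 s, during which the arm holds its last target. There are 200 camera calls.

## Working session

There is one attempt and no reset: what is moved stays moved. The work goes in short steps, Python scripts to look and compute and a shell command to move; the robot and the scene stay as the last step left them, time stands still between calls to the robot, and variables do not carry over. Pictures are saved under pics/ and viewed, at most 10 in all, crops included, and the job is handed in when it is done.

```bash
mkdir -p pics; ls; cat > h.py <<'E'
import numpy as np, cv2
from scipy.spatial.transform import Rotation as R
from rig import status, vision, ticket, models
def cam(n):
    c=vision.get_calibration(n); im=vision.camera(n); return c,im
def ray(c,rc):
    h=384; f=h/2/np.tan(np.radians(c["fov_y"])/2)
    d=np.array([(rc[1]-c["cx"])/f,(rc[0]-c["cy"])/f]); u=d.copy()
    for _ in range(20): u=d/(1+c["k1"]*(u@u))
    Rm=R.from_rotvec(np.array(c["rvec"]).ravel()).as_matrix(); t=np.array(c["tvec"]).ravel()
    return -Rm.T@t, Rm.T@np.array([u[0],u[1],1.])
def atz(c,rc,z):
    o,d=ray(c,rc); return o+d*(z-o[2])/d[2]
def tri(rs):
    A=0;b=0
    for o,d in rs:
        d=d/np.linalg.norm(d);P=np.eye(3)-np.outer(d,d);A=A+P;b=b+P@o
    x=np.linalg.solve(A,b); return x,[np.linalg.norm(np.cross(x-o,d/np.linalg.norm(d))) for o,d in rs]
def proj(c,p):
    h=384; f=h/2/np.tan(np.radians(c["fov_y"])/2)
    q=R.from_rotvec(np.array(c["rvec"]).ravel()).apply(p)+np.array(c["tvec"]).ravel()
    u=q[:2]/q[2]; u=u*(1+c["k1"]*(u@u)); return [c["cy"]+f*u[1],c["cx"]+f*u[0]]
E
python3 - <<'E'
from h import *
np.set_printoptions(precision=3,suppress=True)
s=status.sense(); print(s["position"],s["tool_rot"],s["width"])
C={}
for n in("scene","side","wrist"):
    C[n],im=cam(n); cv2.imwrite(f"pics/{n}0.png",im[:,:,::-1]); c=C[n]
    print(n,c["fov_y"],c["k1"],ray(c,[192,256])[0])
names="lime lemongrass muddler jigger garnish_box tool_tray lid_front lid_hinge shot_glass spice_pot spice_shaker tape marker".split()
for m in names:
    for n in("scene","side","wrist"):
        for d in models.look_for(m,n)[:3]:
            print(m,n,round(d["score"],2),np.round(d["location"],1),atz(C[n],d["location"],0.015))
E
cd pics; python3 -c "
import cv2,numpy as np
a=cv2.imread('scene0.png');b=cv2.imread('side0.png')
cv2.imwrite('m0.png',cv2.resize(np.vstack([a,b]),None,fx=.78,fy=.78))"
```

```text
pics
[0.277 0.559 0.23 ] [-0.716 -3.058  0.003] 0.08513182179481477
scene 46.269051302162595 -0.0846817629553957 [0.869 0.715 1.183]
side 52.64700742325539 -0.07168810260494195 [ 0.178 -0.347  1.141]
wrist 65.9777565163896 -0.06291204777583113 [0.202 0.596 0.373]
lime scene 0.66 [158.9 274.6] [ 0.468 -0.11   0.015]
lime scene 0.57 [152.3 310.7] [ 0.346 -0.089  0.015]
lime scene 0.47 [160.9 244.6] [ 0.562 -0.141  0.015]
lime side 0.72 [232.2 289.9] [ 0.566 -0.132  0.015]
lime side 0.47 [251.2 264.8] [ 0.467 -0.117  0.015]
lime side 0.23 [157.3 177.2] [0.511 0.327 0.015]
lemongrass scene 0.47 [192.9 225.8] [ 0.663 -0.047  0.015]
lemongrass side 0.56 [245.2 358.4] [ 0.676 -0.315  0.015]
lemongrass side 0.22 [157.2 181.2] [0.521 0.317 0.015]
muddler scene 0.71 [199.4 310.8] [0.429 0.079 0.015]
muddler scene 0.65 [188.8 228.6] [ 0.65  -0.058  0.015]
muddler side 0.59 [215.6 210.4] [0.438 0.088 0.015]
jigger scene 0.71 [152.1 275.3] [ 0.454 -0.136  0.015]
jigger scene 0.55 [290.9 322.6] [0.532 0.359 0.015]
jigger scene 0.38 [103.8 209.6] [ 0.581 -0.435  0.015]
jigger side 0.59 [138.9 173.2
[... 889 characters left out ...]
e 0.53 [180.4 263.3] [ 0.536 -0.045  0.015]
shot_glass side 0.66 [212.3 260.1] [ 0.552 -0.019  0.015]
spice_pot scene 0.56 [229.2 241.3] [0.666 0.093 0.015]
spice_pot scene 0.34 [279.3 320.3] [0.523 0.326 0.015]
spice_pot side 0.67 [167.2 256.8] [0.667 0.101 0.015]
spice_shaker scene 0.61 [207.8 277.9] [0.535 0.067 0.015]
spice_shaker scene 0.47 [277.6 317.5] [0.528 0.319 0.015]
spice_shaker side 0.57 [187.8 233.9] [0.559 0.103 0.015]
tape scene 0.69 [155.2 273.8] [ 0.464 -0.126  0.015]
tape side 0.57 [140.2 277.6] [0.797 0.122 0.015]
marker scene 0.73 [294.7 323.2] [0.536 0.37  0.015]
marker scene 0.53 [207.8 190.2] [ 0.783 -0.038  0.015]
marker side 0.6 [173.1 309.9] [ 0.771 -0.045  0.015]
```

View pics/m0.png

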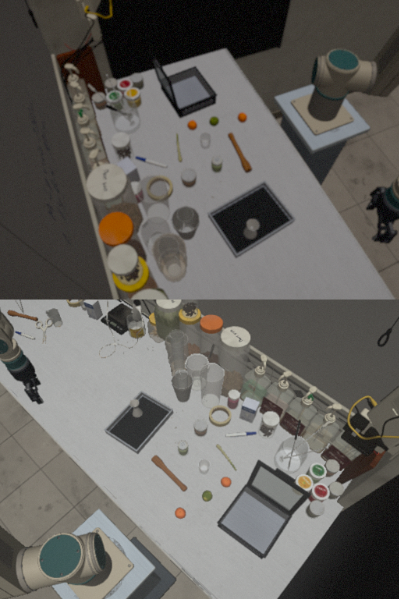

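```bash
cd pics; python3 -c "
import cv2,numpy as np
a=cv2.imread('scene0.png')[90:250,170:370];b=cv2.imread('side0.png')[150:310,180:380]
cv2.imwrite('c0.png',np.hstack([cv2.resize(a,(400,320),interpolation=2),cv2.resize(b,(400,320),interpolation=2)]))"
```

```text
(no output)
```

View pics/c0.png

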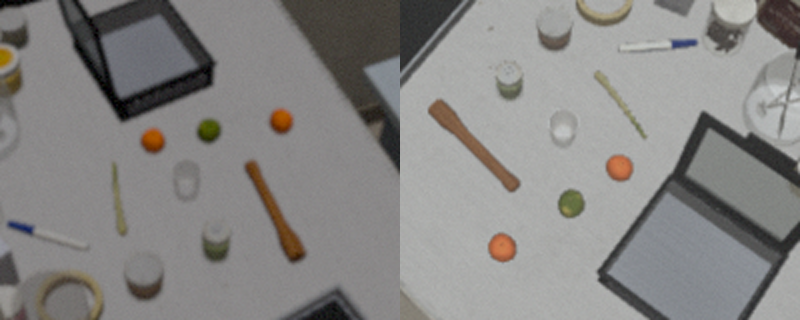

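The mixed image shows the box on the robot's right (-y) with its lid upright, and the tray on the left with the jigger standing in it. There are three lime-shaped balls. In the scene view they are orange (row 160, col 246), green (155, 274) and orange (150, 311); in the side view the green one is at (251, 265). The green ball is the lime, because the other two are orange, and the enlarged crop confirms it. Next I'll segment the objects and triangulate them.

```bash
python3 - <<'E'
from h import *
np.set_printoptions(precision=4,suppress=True)
ims={n:cv2.imread(f"pics/{n}0.png") for n in("scene","side")}
C={n:vision.get_calibration(n) for n in ims}
def seg(n,lo,hi,box,big=True):
    hsv=cv2.cvtColor(ims[n],cv2.COLOR_BGR2HSV); m=cv2.inRange(hsv,lo,hi)
    z=np.zeros_like(m); r0,r1,c0,c1=box; z[r0:r1,c0:c1]=m[r0:r1,c0:c1]
    k,l,st,ce=cv2.connectedComponentsWithStats(z); i=1+np.argmax(st[1:,4])
    pts=np.argwhere(l==i).astype(float); return pts
def ends(p):
    m=p.mean(0);u=np.linalg.svd(p-m,full_matrices=False)[2][0];t=(p-m)@u
    w=(p-m)@np.array([-u[1],u[0]])
    T=[t.min(),t.max()]
    f=lambda a,b:np.ptp(w[(t>=a)&(t<=b)])
    L=T[1]-T[0]
    return m,m+u*T[0],m+u*T[1],f(T[0],T[0]+.25*L),f(T[1]-.25*L,T[1])
B={"lime":{"scene":(140,172,258,292),"side":(236,268,250,282)},
"mud":{"scene":(165,225,285,330),"side":(195,250,190,245)},
"lem":{"scene":(165,213,215,243),"side":(180,225,270,310)}}
Tn={"lime":((30,60,20),(80,255,255)),"mud":((5,70,30),(20,255,255)),"lem":((18,35,40),(45,255,255))}
for k in B:
    r={}
    for n in ims:
        p=seg(n,*Tn[k],B[k][n]); r[n]=ends(p); print(k,n,len(p),*r[n])
    for idx in range(3):
        for flip in ([0,1] if idx else [0]):
            j=idx if not flip else 3-idx
            x,e=tri([ray(C["scene"],r["scene"][idx]),ray(C["side"],r["side"][j])]); print("  ",idx,j,x,np.round(e,4))
a=cv2.resize(ims["scene"][70:330,150:400],(399,415),interpolation=2)
t1=cv2.resize(ims["scene"][230:330,260:380],(396,330),interpolation=2); t2=cv2.resize(ims["side"][110:210,130:250],(396,330),interpolation=2)
b1=cv2.resize(ims["scene"][75:155,195:285],(396,270),interpolation=2); b2=cv2.resize(ims["side"][195:325,270:400],(396,270),interpolation=2)
cv2.imwrite("pics/c1.png",np.vstack([np.hstack([t1,t2]),np.hstack([b1,b2])]))
E
```

```text
lime scene 94 [154.6064 274.0957] [157.994 269.995] [151.1411 278.2905] 8.581133474470839 7.81017807888133
lime side 100 [250.87 265.36] [247.4891 261.2398] [254.7192 270.0509] 9.356129709268377 7.175682877420288
   0 0 [ 0.4661 -0.1193  0.0266] [0.0002 0.0002]
   1 1 [ 0.475  -0.1076  0.0237] [0.0099 0.0099]
   1 2 [ 0.4744 -0.1323 -0.0025] [0.0001 0.0001]
   2 2 [ 0.4568 -0.1323  0.0291] [0.011 0.011]
   2 1 [ 0.4579 -0.1084  0.0532] [0.0011 0.0011]
mud scene 341 [197.2815 307.7243] [170.9053 294.1845] [219.0515 318.8996] 5.456424547598938 8.967495596060472
mud side 366 [220.6721 214.9863] [201.6572 196.3125] [243.5522 237.456 ] 7.873845272857746 5.695018275582434
   0 0 [0.4347 0.0664 0.0134] [0.001 0.001]
   1 1 [0.4451 0.0717 0.157 ] [0.043 0.043]
   1 2 [ 0.4292 -0.0396  0.016 ] [0.0008 0.0008]
   2 2 [ 0.4215  0.0391 -0.147 ] [0.0549 0.0549]
   2 1 [0.4398 0.1539 0.0201] [0.0003 0.0003]
lem scene 104 [191.2692 228.7404] [171.9967 226.0237] [207.0058 230.9586] 2.1200022900225384 3.528955854359422
lem side 106 [199.5189 288.434 ] [185.8855 278.1518] [217.8211 302.2373] 3.7957069869019877 1.8197858840891392
   0 0 [ 0.651  -0.0539  0.0073] [0.0001 0.0001]
   1 1 [ 0.6381 -0.0384  0.1143] [0.02 0.02]
   1 2 [ 0.6322 -0.1282  0.007 ] [0.0003 0.0003]
   2 2 [ 0.6617 -0.0907 -0.1205] [0.0242 0.0242]
   2 1 [0.6656 0.0037 0.0076] [0.0001 0.0001]
```

View pics/c1.png

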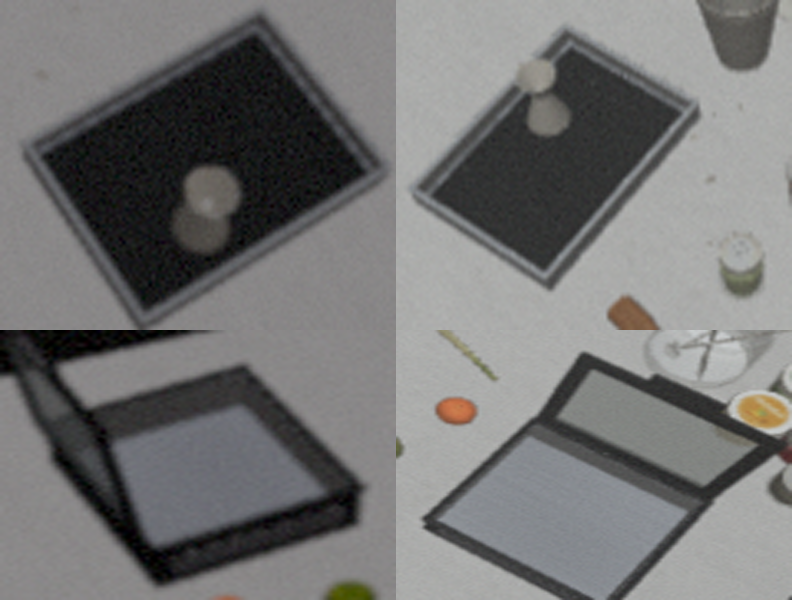

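The crop shows the tray's rim corners cleanly, with the jigger in the tray's +y half. The box has its hinge on the far (+x) side and its lid raised past upright. I'll fit the tray and box poses to the corner pixels.

```bash
python3 - <<'E'
from h import *
from scipy.optimize import least_squares
np.set_printoptions(precision=4,suppress=True)
C={n:vision.get_calibration(n) for n in("scene","side")}
def fit(obs,hx,hy,z,p0):
    for n,rc in obs: print(n,rc,atz(C[n],rc,z))
    def res(p,full=False):
        c,s=np.cos(p[2]),np.sin(p[2]); cor=[np.array([p[0]+c*a*hx-s*b*hy,p[1]+s*a*hx+c*b*hy,z]) for a in(-1,1) for b in(-1,1)]
        o=[]
        for n,rc in obs:
            q=[np.array(proj(C[n],k))-rc for k in cor]; o.append(min(q,key=np.linalg.norm))
        return np.ravel(o)
    r=least_squares(res,p0,loss="soft_l1"); print(r.x,res(r.x).reshape(-1,2).round(1).tolist())
fit([("scene",(275.5,267.6)),("scene",(233.6,339.1)),("scene",(282.1,377)),("scene",(328.5,303.3)),("side",(118.5,181.8)),("side",(142.7,221.2)),("side",(192.5,176.7)),("side",(168.2,135.2))],.125,.09,.03,[.52,.325,0])
fit([("scene",(121.8,277.3)),("scene",(86.3,250.2)),("scene",(141.7,231.4)),("scene",(109,207.5)),("side",(287.4,279.5)),("side",(241.7,315.6)),("side",(276.9,373)),("side",(325,338.6))],.09,.10,.06,[.57,-.3,0])
# jigger top (disc) in both
print("jig",tri([ray(C["scene"],(230+190/3.3,260+212/3.3)),ray(C["side"],(110+75/3.3,130+140/3.3))]))
# lid free edge corners: side view left top & right, scene
print("lid",[atz(C["side"],(195+(r-330)/2.077,270+(c-396)/3.046),.24) for c,r in((585,355),(778,450))])
E
```

```text
scene (275.5, 267.6) [0.6558 0.2646 0.03  ]
scene (233.6, 339.1) [0.4118 0.2255 0.03  ]
scene (282.1, 377) [0.3878 0.3999 0.03  ]
scene (328.5, 303.3) [0.6296 0.4362 0.03  ]
side (118.5, 181.8) [0.6266 0.4271 0.03  ]
side (142.7, 221.2) [0.6489 0.2505 0.03  ]
side (192.5, 176.7) [0.4167 0.2197 0.03  ]
side (168.2, 135.2) [0.3831 0.3891 0.03  ]
[0.5212 0.3287 0.1534] [[-1.5, -1.7], [-1.4, -0.7], [-1.0, 1.0], [0.4, -0.4], [-2.2, -0.9], [-3.1, 0.3], [0.9, -1.4], [-1.8, -1.6]]
scene (121.8, 277.3) [ 0.4102 -0.22    0.06  ]
scene (86.3, 250.2) [ 0.4288 -0.4158  0.06  ]
scene (141.7, 231.4) [ 0.5838 -0.1988  0.06  ]
scene (109, 207.5) [ 0.6073 -0.3696  0.06  ]
side (287.4, 279.5) [ 0.4054 -0.227   0.06  ]
side (241.7, 315.6) [ 0.5788 -0.2163  0.06  ]
side (276.9, 373) [ 0.6074 -0.4044  0.06  ]
side (325, 338.6) [ 0.4363 -0.4124  0.06  ]
[ 0.5068 -0.3121  0.1027] [[-0.7, 0.6], [-1.0, -0.2], [-0.8, -1.2], [-6.3, -2.9], [-1.7, -1.0], [-4.5, -1.8], [-0.2, -0.7], [4.6, 0.5]]
jig (array([0.5443, 0.3719, 0.0804]), [np.float64(0.0013553210013282093), np.float64(0.0013553210013278784)])
lid [array([ 0.6138, -0.2102,  0.24  ]), array([ 0.6225, -0.4011,  0.24  ])]
```

Poses found:

| Thing | Centre (x, y) m | Notes |
|---|---|---|
| lime | (0.466, -0.119) | z about 0.021–0.027 |
| muddler | (0.435, 0.057) | head end toward +y |
| lemongrass | (0.649, -0.062) | |
| tray | (0.521, 0.329) | yaw 0.153 |
| box | (0.508, -0.313) | yaw 0.10 |

I'll do the muddler first. It also lets me learn how the grip force follows the commanded opening.

```bash
cat > p.py <<'E'
import sys
from h import *
# python3 p.py x y z toolx_yaw_deg : turn about tool z first, then the shift (cm) in the turned axes
x,y,z,a=map(float,sys.argv[1:5]); s=status.sense()
Rm=R.from_rotvec(s["tool_rot"]); X=Rm.as_matrix()
a0=np.degrees(np.arctan2(X[1,0],X[0,0])); t=(a-a0+180)%360-180
a=np.radians(a); D=np.array([[np.cos(a),np.sin(a),0],[np.sin(a),-np.cos(a),0],[0,0,-1]])
tilt=(R.from_matrix(X)*R.from_euler("z",-t,degrees=True)).inv()*R.from_matrix(D)
sh=D.T@(np.array([x,y,z])-s["position"])
print("t",round(s["time"],2),"pos",np.round(s["position"],4),"j",np.round(s["joints"],2),"w",round(s["width"],4),"gf",round(s["grip_force"],1),"F",np.round(s["contact_force"],1))
print("yaw",round(a0,1),"turn z",round(-t,1),"left-over tilt deg",np.degrees(tilt.as_rotvec()).round(2),"shift cm",(100*sh).round(2))
E
python3 p.py .435 .057 .12 86.8
```

```text
t 2.1 pos [0.2774 0.5601 0.2313] j [ 1.01  0.28 -0.03  1.27 -0.    1.47] w 0.0852 gf 0.0 F [-0.2 -0.2  0.2]
yaw 153.7 turn z 66.9 left-over tilt deg [ 0.  0. -0.] shift cm [-49.35  18.55  11.13]
```

```bash
python3 -m inch '[[6.5,[0,0,0],[0,0,8.36]],[6.5,[0,0,0],[0,0,8.36]],[6.5,[0,0,0],[0,0,8.36]],[6.5,[0,0,0],[0,0,8.36]],[6.5,[0,0,0],[0,0,8.36]],[6.5,[0,0,0],[0,0,8.36]],[6.5,[0,0,0],[0,0,8.36]],[6.5,[0,0,0],[0,0,8.36]]]'; python3 -m inch '[[6.5,[-4.1,1.55,0.9],[0,0,0]],[6.5,[-4.1,1.55,0.9],[0,0,0]],[6.5,[-4.1,1.55,0.9],[0,0,0]],[6.5,[-4.1,1.55,0.9],[0,0,0]],[6.5,[-4.1,1.55,0.9],[0,0,0]],[6.5,[-4.1,1.55,0.9],[0,0,0]],[6.5,[-4.1,1.55,0.9],[0,0,0]],[6.5,[-4.1,1.55,0.9],[0,0,0]]]'; python3 -m inch '[[6.5,[-4.1,1.55,0.9],[0,0,0]],[6.5,[-4.1,1.55,0.9],[0,0,0]],[6.5,[-4.1,1.55,0.9],[0,0,0]],[6.5,[-4.1,1.55,0.9],[0,0,0]],[6.5,[0,0,0],[0,0,0]],[6.5,[0,0,0],[0,0,0]]]'; python3 p.py .435 .057 .006 86.8
python3 - <<'E'
from h import *
c,im=cam("wrist"); cv2.imwrite("pics/w1.png",im[:,:,::-1])
for n,p in(("mudc",[.435,.057,.014]),("head",[.440,.154,.014]),("thin",[.429,-.04,.014])): print(n,np.round(proj(c,np.array(p))))
E
```

```text
time: 2.9
position: [0.2774, 0.5601, 0.2313]
tool_rot: [-2.29, -2.151, 0.0]
contact_force: [0.3, -0.4, 0.3]
width: 0.0654
grip_force: 0.0
time: 3.7
position: [0.3831, 0.2241, 0.1593]
tool_rot: [2.282, 2.158, 0.002]
contact_force: [1.4, 0.3, -1.0]
width: 0.0652
grip_force: 0.0
time: 4.3
position: [0.4354, 0.0576, 0.1232]
tool_rot: [-2.286, -2.154, 0.0]
contact_force: [-0.4, 0.8, -0.1]
width: 0.0651
grip_force: 0.0
t 4.3 pos [0.4354 0.0576 0.1232] j [-0.02  0.04 -0.55  0.98  0.    1.61] w 0.0651 gf 0.0 F [-0.4  0.8 -0.1]
yaw 86.6 turn z -0.2 left-over tilt deg [-0.03 -0.03  0.  ] shift cm [-0.06 -0.04 11.72]
mudc [183. 254.]
head [ 67. 253.]
thin [274. 254.]
```

View pics/w1.png

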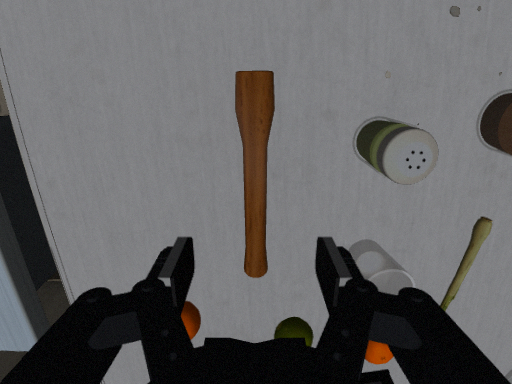

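The wrist picture shows the muddler straight between the fingers: head end at (71, 254), thin end at (276, 256), within a few pixels of prediction. I'll descend and close in steps to calibrate the grip.

```bash
python3 -m inch '[[6.5,[0,0,3.9],[0,0,0]],[6.5,[0,0,3.9],[0,0,0]],[6.5,[0,0,2.9],[0,0,0]],[6.5,[0,0,0.9],[0,0,0]],[3.5,[0,0,0],[0,0,0]],[3.2,[0,0,0],[0,0,0]]]';for i in 1; do python3 -m inch '[[2.8,[0,0,0],[0,0,0]],[2.8,[0,0,0],[0,0,0]],[2.8,[0,0,0],[0,0,0]]]'; python3 -m inch '[[2.6,[0,0,0],[0,0,0]],[2.6,[0,0,0],[0,0,0]]]'; python3 -m inch '[[2.4,[0,0,0],[0,0,0]],[2.4,[0,0,0],[0,0,0]]]';python3 -m inch '[[2.2,[0,0,0],[0,0,0]],[2.2,[0,0,0],[0,0,0]]]';done
```

```text
time: 4.95
position: [0.4365, 0.0591, 0.0085]
tool_rot: [2.281, 2.159, 0.002]
contact_force: [0.5, 1.0, 0.2]
width: 0.0364
grip_force: 0.0
time: 5.25
position: [0.4372, 0.0587, 0.0088]
tool_rot: [2.282, 2.157, 0.005]
contact_force: [-0.3, 0.7, 6.5]
width: 0.0284
grip_force: 14.5
time: 5.45
position: [0.4372, 0.0587, 0.0091]
tool_rot: [2.282, 2.157, 0.005]
contact_force: [-1.0, 0.9, 9.7]
width: 0.027
grip_force: 48.3
time: 5.65
position: [0.4372, 0.0587, 0.0091]
tool_rot: [2.282, 2.157, 0.005]
contact_force: [-1.7, 1.7, 9.8]
width: 0.0264
grip_force: 58.4
time: 5.85
position: [0.4372, 0.0587, 0.0091]
tool_rot: [2.282, 2.157, 0.005]
contact_force: [-0.3, 1.5, 9.9]
width: 0.0266
grip_force: 58.4
```

```bash
python3 -m inch '[[2.2,[0,0,-1.5],[0,0,0]],[2.2,[0,0,-3.5],[0,0,0]],[2.2,[0,0,-4],[0,0,0]],[2.2,[0,0,-4],[0,0,0]],[2.2,[0,0,-1],[0,0,0]],[2.2,[0,0,0],[0,0,-7]],[2.2,[0,0,0],[0,0,-8.5]],[2.2,[0,0,0],[0,0,-8.5]]]'; python3 -m inch '[[2.2,[0,0,0],[0,0,-8.5]],[2.2,[0,0,0],[0,0,-8.5]],[2.2,[0,0,0],[0,0,-8.5]],[2.2,[0,0,0],[0,0,-8.5]],[2.2,[0,0,0],[0,0,-8.5]],[2.2,[0,0,0],[0,0,-8.5]],[2.2,[0,0,0],[0,0,-8.5]],[2.2,[0,0,0],[0,0,-8.5]]]'; python3 -m inch '[[2.2,[0,0,0],[0,0,-8.5]],[2.2,[0,0,0],[0,0,-2]],[2.2,[0,0,0],[0,0,0]]]'; python3 p.py .5273 .2892 .14 188.8
```

```text
time: 6.65
position: [0.4347, 0.0582, 0.1468]
tool_rot: [-1.777, -2.59, 0.001]
contact_force: [0.9, -0.0, -0.5]
width: 0.0267
grip_force: 60.0
time: 7.45
position: [0.4345, 0.0582, 0.1464]
tool_rot: [-0.024, -3.14, 0.0]
contact_force: [0.8, 0.2, -0.8]
width: 0.0265
grip_force: 60.0
time: 7.75
position: [0.4346, 0.0582, 0.1465]
tool_rot: [0.253, -3.13, 0.0]
contact_force: [0.5, 0.0, -1.2]
width: 0.0266
grip_force: 60.0
t 7.75 pos [0.4346 0.0582 0.1465] j [-0.01  0.01 -0.53  1.04 -0.   -0.18] w 0.0266 gf 60.0 F [ 0.5  0.  -1.2]
yaw -170.8 turn z 0.4 left-over tilt deg [ 0.   -0.09 -0.  ] shift cm [-12.69  21.41   0.65]
```

```bash
python3 -m inch '[[2.2,[-2.1,3.57,0],[0,0,0.4]],[2.2,[-2.1,3.57,0],[0,0,0]],[2.2,[-2.1,3.57,0],[0,0,0]],[2.2,[-2.1,3.57,0],[0,0,0]],[2.2,[-2.1,3.57,0],[0,0,0]],[2.2,[-2.1,3.57,0],[0,0,0]],[2.2,[0,0,0],[0,0,0]],[2.2,[0,0,0],[0,0,0]]]'; python3 p.py .5273 .2892 .0135 188.8
python3 - <<'E'
from h import *
cs,a=cam("scene"); cw,b=cam("wrist")
cv2.imwrite("pics/w2.png",np.hstack([cv2.resize(a[200:350,240:400],(400,375)),cv2.resize(b,(400,300))[:,:]][:1]+[np.vstack([cv2.resize(b,(400,300)),np.zeros((75,400,3),np.uint8)])])[:,:,::-1])
E
```

```text
time: 8.55
position: [0.5261, 0.29, 0.1464]
tool_rot: [0.244, -3.13, 0.002]
contact_force: [-0.2, 0.4, -1.4]
width: 0.0267
grip_force: 60.0
t 8.55 pos [0.5261 0.29   0.1464] j [ 0.4   0.29 -0.19  1.09 -0.    0.24] w 0.0267 gf 60.0 F [-0.2  0.4 -1.4]
yaw -171.1 turn z 0.1 left-over tilt deg [-0.05 -0.1   0.  ] shift cm [-0.11 -0.09 13.29]
```

View pics/w2.png

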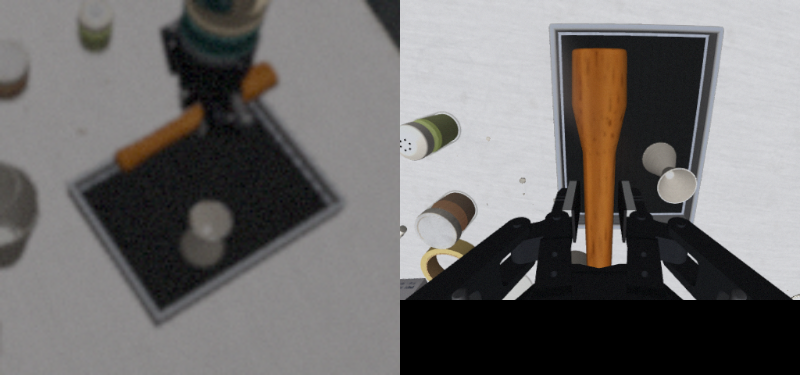

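The muddler hangs level over the tray's -y half, parallel to the tray and clear of the jigger, so I'll lower it.

```bash
python3 -m inch '[[2.2,[-0.1,0,4],[0,0,0]],[2.2,[0,0,4],[0,0,0]],[2.2,[0,0,3],[0,0,0]],[2.2,[0,0,1],[0,0,0]],[2.2,[0,0,0],[0,0,0]]]';python3 -m inch '[[2.2,[0,0,0.7],[0,0,0]],[2.2,[0,0,0.5],[0,0,0]],[2.2,[0,0,0],[0,0,0]]]'; python3 p.py .5273 .2892 .0135 188.8
```

```text
time: 9.15
position: [0.5257, 0.288, 0.0258]
tool_rot: [0.24, -3.128, 0.002]
contact_force: [0.2, -0.6, -1.1]
width: 0.0268
grip_force: 60.0
time: 9.45
position: [0.5281, 0.2898, 0.0159]
tool_rot: [-0.243, 3.131, 0.001]
contact_force: [-0.3, -0.5, -1.4]
width: 0.0267
grip_force: 60.1
t 9.45 pos [0.5281 0.2898 0.0159] j [ 0.39  0.43 -0.31  0.83 -0.    0.24] w 0.0267 gf 60.1 F [-0.3 -0.5 -1.4]
yaw -171.1 turn z 0.1 left-over tilt deg [0.01 0.06 0.  ] shift cm [ 0.09 -0.05  0.24]
```

```bash
python3 -m inch '[[2.2,[0,0,0.2],[0,0,0]],[2.2,[0,0,0.1],[0,0,0]],[2.2,[0,0,0],[0,0,0]]]'; python3 -m inch '[[2.6,[0,0,0],[0,0,0]],[2.9,[0,0,0],[0,0,0]],[3.2,[0,0,0],[0,0,0]],[4.4,[0,0,0],[0,0,0]],[4.4,[0,0,0],[0,0,0]]]';  python3 -m inch '[[4.4,[0,0,-2],[0,0,0]],[4.4,[0,0,-4],[0,0,0]],[4.4,[0,0,-5],[0,0,0]],[4.4,[0,0,-5],[0,0,0]],[5.2,[0,0,0],[0,0,0]]]'; python3 - <<'E'
from h import *
cw,b=cam("wrist"); cv2.imwrite("pics/w3.png",b[:,:,::-1])
for m in("muddler","jigger","tool_tray"):
    for d in models.look_for(m,"wrist")[:1]: print(m,d["score"],d["location"],atz(cw,d["location"],.02))
E
python3 p.py .466 -.119 .14 95
```

```text
time: 9.75
position: [0.5282, 0.29, 0.0132]
tool_rot: [-0.243, 3.131, 0.001]
contact_force: [-0.1, -0.6, 3.3]
width: 0.0265
grip_force: 60.5
time: 10.25
position: [0.5273, 0.2896, 0.012]
tool_rot: [0.243, -3.132, 0.0]
contact_force: [-0.4, 0.2, -0.4]
width: 0.0442
grip_force: 0.0
time: 10.75
position: [0.533, 0.2921, 0.181]
tool_rot: [-0.242, 3.117, 0.008]
contact_force: [0.6, -0.2, -0.2]
width: 0.0521
grip_force: 0.0
muddler 0.73 [138.8, 249.1] [0.50657415 0.28237752 0.02      ]
jigger 0.56 [196.1, 331.5] [0.55569871 0.38199572 0.02      ]
tool_tray 0.59 [126.6, 290.0] [0.48777188 0.32166641 0.02      ]
t 10.95 pos [0.5264 0.2893 0.1708] j [ 0.39  0.27 -0.16  1.14  0.    0.24] w 0.0519 gf 0.0 F [-0.1  0.4 -0.5]
yaw -171.1 turn z 93.9 left-over tilt deg [-0.15  0.05  0.  ] shift cm [-40.14  -9.58   3.08]
```

View pics/w3.png

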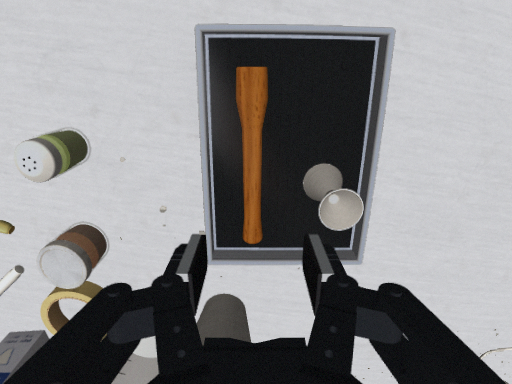

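The muddler lies flat in the tray: head end at row 68, thin end at row 243, jigger still upright. I'll check from the same picture how well it is centred along x.

```bash
python3 - <<'E'
from h import *
c=vision.get_calibration("wrist")
e=[np.array([np.cos(.1534),np.sin(.1534)])]
f=lambda rc,z:atz(c,rc,z)[:2]
for n,rc,z in(("head",(68,252),.022),("thin",(243,253),.016),("rimTL",(25,196),.03),("rimTR",(29,394),.03),("rimBL",(262,210),.03),("rimBR",(264,361),.03)):print(n,f(rc,z).round(4))
T=np.mean([f(r,.03) for r in((25,196),(29,394),(262,210),(264,361))],0); M=(f((68,252),.022)+f((243,253),.016))/2
cs,s=np.cos(.1534),np.sin(.1534); d=M-T; print(T,M,"local",cs*d[0]+s*d[1],-s*d[0]+cs*d[1])
E
```

```text
head [0.4295 0.2712]
thin [0.6138 0.3004]
rimTL [0.4018 0.2177]
rimTR [0.3767 0.3901]
rimBL [0.6373 0.2554]
rimBR [0.6145 0.4242]
[0.50756498 0.3218579 ] [0.52165099 0.28582047] local 0.008414107207979495 -0.03776657920697381
```

The muddler is about 8 mm off the tray centre along x, well within the 35 mm limit. Next the lime.

```bash
python3 -m inch '[[6.5,[0,0,0],[0,0,8.45]],[6.5,[0,0,0],[0,0,8.45]],[6.5,[0,0,0],[0,0,8.45]],[6.5,[0,0,0],[0,0,8.45]],[6.5,[0,0,0],[0,0,8.45]],[6.5,[0,0,0],[0,0,8.45]],[6.5,[0,0,0],[0,0,8.45]],[6.5,[0,0,0],[0,0,8.45]]]'; python3 -m inch '[[6.5,[0,0,0],[0,0,8.45]],[6.5,[0,0,0],[0,0,8.45]],[6.5,[0,0,0],[0,0,8.45]],[6.5,[0,0,0],[0,0,0]]]'; python3 p.py .466 -.119 .15 95.9
```

```text
time: 11.75
position: [0.5257, 0.2889, 0.1693]
tool_rot: [-1.547, -2.73, 0.007]
contact_force: [-0.6, 0.3, -0.2]
width: 0.0651
grip_force: 0.0
time: 12.15
position: [0.5259, 0.289, 0.1696]
tool_rot: [-2.102, -2.332, 0.007]
contact_force: [-0.1, -0.3, 0.4]
width: 0.0652
grip_force: 0.0
t 12.15 pos [0.5259 0.289  0.1696] j [ 0.39  0.27 -0.16  1.14 -0.    1.86] w 0.0652 gf 0.0 F [-0.1 -0.3  0.4]
yaw 95.9 turn z 0.0 left-over tilt deg [-0.27  0.08 -0.  ] shift cm [-39.97 -10.15   1.96]
```

```bash
python3 -m inch '[[6.5,[-4.44,-1.13,0.2],[0,0,0]],[6.5,[-4.44,-1.13,0.2],[0,0,0]],[6.5,[-4.44,-1.13,0.2],[0,0,0]],[6.5,[-4.44,-1.13,0.2],[0,0,0]],[6.5,[-4.44,-1.13,0.2],[0,0,0]],[6.5,[-4.44,-1.13,0.2],[0,0,0]],[6.5,[-4.44,-1.13,0.2],[0,0,0]],[6.5,[-4.44,-1.13,0.2],[0,0,0]]]'; python3 -m inch '[[6.5,[0,0,0],[0,0,0]],[6.5,[0,0,0],[0,0,0]]]'; cat > lime.py <<'E'
from h import *
import pickle,os,sys
c,im=cam("wrist"); hsv=cv2.cvtColor(im,cv2.COLOR_RGB2HSV); m=cv2.inRange(hsv,(28,70,25),(80,255,255)); m=cv2.morphologyEx(m,cv2.MORPH_OPEN,np.ones((5,5)))
k,l,st,ce=cv2.connectedComponentsWithStats(m); 
for i in range(1,k): print(st[i],ce[i].round(1),st[i][4]/(.785*st[i][2]*st[i][3]))
cand=[i for i in range(1,k) if .75<st[i][2]/st[i][3]<1.33]
i=max(cand,key=lambda i:st[i,4]); x,y,w,h=st[i][:4]; rc=(y+h/2-.5,x+w/2-.5)
r=ray(c,rc); print("at z .021",atz(c,rc,.021).round(4))
L=pickle.load(open("l.pkl","rb")) if os.path.exists("l.pkl") else []
L.append(r); pickle.dump(L,open("l.pkl","wb"))
if len(L)>1: print(tri(L))
E
python3 lime.py; python3 -m inch '[[6.5,[-4.44,-1.13,0.2],[0,0,0]],[6.5,[0,0,0],[0,0,0]],[6.5,[0,0,0],[0,0,0]]]'; python3 lime.py;python3 p.py .466 -.119 .15 95.9
```

```text
time: 12.95
position: [0.4727, -0.0743, 0.1549]
tool_rot: [-2.098, -2.336, 0.002]
contact_force: [-0.3, -0.6, -1.3]
width: 0.0646
grip_force: 0.0
time: 13.15
position: [0.4731, -0.0735, 0.1551]
tool_rot: [-2.102, -2.331, 0.001]
contact_force: [0.2, 0.2, -0.1]
width: 0.0652
grip_force: 0.0
[341   0  30  24 297] [354.  12.] 0.5254777070063694
[ 224  199   41   38 1173] [244.3 216.8] 0.9590933991807231
[405 201   8   9  59] [408.4 204.9] 1.0438782731776362
at z .021 [ 0.4671 -0.121   0.021 ]
time: 13.5
position: [0.4676, -0.1173, 0.1539]
tool_rot: [-2.101, -2.334, -0.0]
contact_force: [-0.6, -0.1, 0.2]
width: 0.0652
grip_force: 0.0
[ 233  158   42   40 1259] [254.1 176.7] 0.9546557476493782
[420 161  11  14  98] [424.8 167.3] 0.8106543138390272
[406 180  13  17 103] [411.8 188.2] 0.5937112718678847
at z .021 [ 0.467  -0.1206  0.021 ]
(array([ 0.46699559, -0.11968279,  0.02387392]), [np.float64(5.2569751953814175e-05), np.float64(5.2569751953825654e-05)])
t 13.55 pos [ 0.4675 -0.1169  0.1539] j [-0.38  0.08 -0.43  1.06  0.    1.09] w 0.0649 gf 0.0 F [ 0.1  0.1 -0.4]
yaw 96.0 turn z 0.1 left-over tilt deg [-0.04 -0.06  0.  ] shift cm [-0.2  -0.17  0.39]
```

```bash
python3 -m inch '[[6.5,[-0.3,-0.1,4],[0,0,0]],[6.5,[0,0,4],[0,0,0]],[6.5,[0,0,4],[0,0,0]],[6.5,[0,0,2.4],[0,0,0]],[5.5,[0,0,0],[0,0,0]],[5,[0,0,0],[0,0,0]],[4.5,[0,0,0],[0,0,0]]]';for i in 1; do python3 -m inch '[[4.3,[0,0,0],[0,0,0]],[4.2,[0,0,0],[0,0,0]]]'; python3 -m inch '[[4.15,[0,0,0],[0,0,0]],[4.15,[0,0,0],[0,0,0]]]'; python3 -m inch '[[4.1,[0,0,0],[0,0,0]],[4.1,[0,0,0],[0,0,0]]]';done; python3 p.py .467 -.12 .008 95.9
```

```text
time: 14.25
position: [0.4688, -0.1213, 0.0119]
tool_rot: [2.1, 2.333, 0.002]
contact_force: [0.7, -0.4, 0.2]
width: 0.0449
grip_force: 0.0
time: 14.45
position: [0.4682, -0.1217, 0.0117]
tool_rot: [2.102, 2.332, 0.002]
contact_force: [0.2, 0.4, 0.3]
width: 0.0423
grip_force: 0.0
time: 14.65
position: [0.4673, -0.1216, 0.0108]
tool_rot: [2.103, 2.332, 0.001]
contact_force: [-0.3, -0.2, -0.5]
width: 0.0416
grip_force: 0.0
time: 14.85
position: [0.4671, -0.1214, 0.0104]
tool_rot: [2.104, 2.333, 0.0]
contact_force: [-0.1, -0.0, 0.5]
width: 0.0411
grip_force: 0.1
t 14.85 pos [ 0.4671 -0.1214  0.0104] j [-0.39  0.26 -0.58  0.73  0.    1.08] w 0.0411 gf 0.1 F [-0.1 -0.   0.5]
yaw 95.9 turn z 0.0 left-over tilt deg [0.02 0.   0.  ] shift cm [0.14 0.01 0.24]
```

```bash
python3 -m inch '[[4.05,[0,0,0.1],[0,0,0]],[4.05,[0,0,0],[0,0,0]]]'; python3 -m inch '[[4.0,[0,0,0],[0,0,0]],[4.0,[0,0,0],[0,0,0]]]';  python3 -m inch '[[3.97,[0,0,0],[0,0,0]],[3.97,[0,0,0],[0,0,0]]]'
```

```text
time: 15.05
position: [0.4671, -0.1213, 0.0092]
tool_rot: [2.104, 2.333, 0.0]
contact_force: [0.4, -0.2, -0.4]
width: 0.0408
grip_force: 0.2
time: 15.25
position: [0.467, -0.1213, 0.0093]
tool_rot: [-2.104, -2.333, 0.0]
contact_force: [0.3, 0.2, 0.3]
width: 0.0395
grip_force: 1.0
time: 15.45
position: [0.467, -0.1213, 0.0093]
tool_rot: [2.104, 2.333, -0.0]
contact_force: [0.5, 0.3, 0.4]
width: 0.0403
grip_force: 3.3
```

```bash
python3 -m inch '[[3.92,[0,0,0],[0,0,0]],[3.92,[0,0,0],[0,0,0]]]'; python3 -m inch '[[3.88,[0,0,0],[0,0,0]],[3.88,[0,0,0],[0,0,0]]]';  python3 -m inch '[[3.84,[0,0,0],[0,0,0]],[3.84,[0,0,0],[0,0,0]]]'
```

```text
time: 15.65
position: [0.467, -0.1213, 0.0094]
tool_rot: [2.104, 2.333, -0.0]
contact_force: [1.3, -0.1, 1.2]
width: 0.0391
grip_force: 9.0
time: 15.85
position: [0.467, -0.1213, 0.0094]
tool_rot: [2.104, 2.333, -0.0]
contact_force: [0.0, 0.1, 1.3]
width: 0.0389
grip_force: 14.5
time: 16.05
position: [0.467, -0.1214, 0.0095]
tool_rot: [2.104, 2.333, -0.0]
contact_force: [0.4, 0.3, 2.2]
width: 0.0388
grip_force: 20.6
```

```bash
python3 -m inch '[[3.8,[0,0,0],[0,0,0]],[3.8,[0,0,-1],[0,0,0]],[3.8,[0,0,-3],[0,0,0]],[3.8,[0,0,-4],[0,0,0]],[3.8,[0,0,-4],[0,0,0]],[3.8,[0,0,0],[0,0,0]],[3.8,[0,0,0],[0,0,0]]]'; python3 p.py .4827 -.361 .125 95.9
```

```text
time: 16.75
position: [0.4677, -0.1216, 0.1306]
tool_rot: [2.102, 2.331, 0.001]
contact_force: [-0.4, 0.3, -0.8]
width: 0.0385
grip_force: 27.1
t 16.75 pos [ 0.4677 -0.1216  0.1306] j [-0.39  0.1  -0.46  1.   -0.    1.08] w 0.0385 gf 27.1 F [-0.4  0.3 -0.8]
yaw 95.9 turn z 0.0 left-over tilt deg [0.14 0.08 0.  ] shift cm [-23.97  -0.97   0.56]
```

```bash
python3 -m inch '[[3.8,[-2,-0.1,0],[0,0,0]],[3.8,[-4,-0.2,0],[0,0,0]],[3.8,[-4,-0.2,0],[0,0,0]],[3.8,[-4,-0.2,0],[0,0,0]],[3.8,[-4,-0.2,0],[0,0,0]],[3.8,[-4,-0.2,0],[0,0,0]],[3.8,[-2,0,0],[0,0,0]],[3.8,[0,0,0],[0,0,0]]]'; python3 -m inch '[[3.8,[0,0,0],[0,0,0]]]'; python3 p.py .4827 -.361 .0155 95.9; python3 - <<'E'
from h import *
s,a=cam("side"); w,b=cam("wrist")
cv2.imwrite("pics/w4.png",np.hstack([cv2.resize(a[180:330,240:400],(400,375)),np.vstack([cv2.resize(b,(400,300)),np.zeros((75,400,3),np.uint8)])])[:,:,::-1])
E
```

```text
time: 17.55
position: [0.4799, -0.3633, 0.1271]
tool_rot: [-2.106, -2.328, 0.001]
contact_force: [-0.1, 1.0, 0.3]
width: 0.0387
grip_force: 27.1
time: 17.65
position: [0.4794, -0.36, 0.1271]
tool_rot: [-2.101, -2.329, -0.001]
contact_force: [0.1, -0.4, -0.7]
width: 0.0387
grip_force: 27.1
t 17.65 pos [ 0.4794 -0.36    0.1271] j [-0.75  0.31 -0.21  1.05  0.    0.72] w 0.0387 gf 27.1 F [ 0.1 -0.4 -0.7]
yaw 95.9 turn z -0.0 left-over tilt deg [-0.16 -0.22  0.  ] shift cm [-0.14  0.32 11.16]
```

View pics/w4.png

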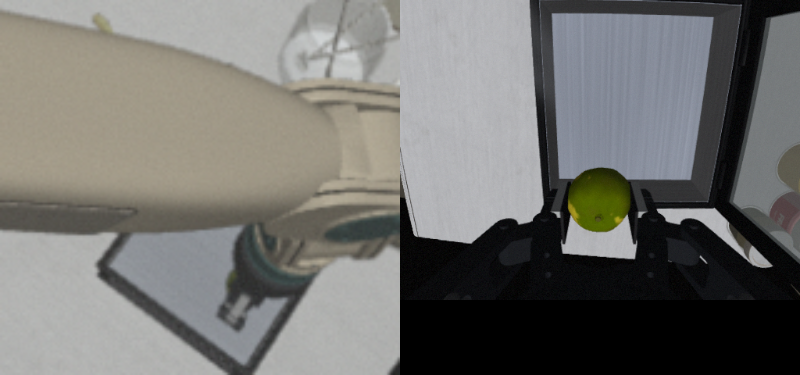

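The lime is held between the pads at about (200, 600) in the right half, over the box. The lid stands open on the right. I'll use the pan's floor corners to refine the box pose.

```bash
python3 - <<'E'
from h import *
c=vision.get_calibration("wrist")
for n,x,y,z in(("TL",552,13,.006),("TR",713,17,.006),("BL",552,180,.006),("BR",692,180,.006),("rimBR",712,205,.06),("rimTR",748,3,.06),("rimTL",533,0,.06)): print(n,atz(c,(y*1.28,(x-400)*1.28),z).round(4))
cc,s=np.cos(.1027),np.sin(.1027)
for a,b in((-1,1),(1,1),(-1,-1),(1,-1)):
    p=np.array([.5068+cc*a*.085-s*b*.095,-.3121+s*a*.085+cc*b*.095,.006]);r=proj(c,p); print(a,b,p.round(4),"crop px",round(400+r[1]/1.28),round(r[0]/1.28))
E
```

```text
TL [ 0.4174 -0.2282  0.006 ]
TR [ 0.5851 -0.2129  0.006 ]
BL [ 0.4256 -0.4202  0.006 ]
BR [ 0.6052 -0.4019  0.006 ]
rimBR [ 0.6074 -0.4039  0.06  ]
rimTR [ 0.5896 -0.2108  0.06  ]
rimTL [ 0.4123 -0.2296  0.06  ]
-1 1 [ 0.4125 -0.2263  0.006 ] crop px 547 11
1 1 [ 0.5816 -0.2089  0.006 ] crop px 711 12
-1 -1 [ 0.432  -0.4153  0.006 ] crop px 557 177
1 -1 [ 0.6011 -0.3979  0.006 ] crop px 690 177
```

```bash
python3 -m inch '[[3.8,[0,0.3,3],[0,0,0]],[3.8,[0,0,4],[0,0,0]],[3.8,[0,0,2.5],[0,0,0]],[3.8,[0,0,1],[0,0,0]],[3.8,[0,0,0],[0,0,0]],[3.8,[0,0,0],[0,0,0]]]'; python3 p.py .4827 -.361 .0155 95.9
```

```text
time: 18.35
position: [0.4846, -0.3609, 0.0254]
tool_rot: [2.102, 2.333, -0.0]
contact_force: [-0.3, -0.2, -0.4]
width: 0.0383
grip_force: 27.1
t 18.35 pos [ 0.4846 -0.3609  0.0254] j [-0.75  0.42 -0.3   0.85 -0.    0.72] w 0.0383 gf 27.1 F [-0.3 -0.2 -0.4]
yaw 96.0 turn z 0.1 left-over tilt deg [0.06 0.07 0.  ] shift cm [ 0.01 -0.18  0.99]
```

```bash
python3 -m inch '[[3.8,[0,-0.1,0.5],[0,0,0]],[3.8,[0,0,0.3],[0,0,0]],[3.8,[0,0,0],[0,0,0]],[3.8,[0,0,0],[0,0,0]]]';  python3 -m inch '[[3.8,[0,0,0.15],[0,0,0]],[3.8,[0,0,0],[0,0,0]],[3.8,[0,0,0],[0,0,0]]]'
```

```text
time: 18.75
position: [0.4829, -0.3612, 0.0167]
tool_rot: [2.103, 2.333, -0.0]
contact_force: [-0.1, -0.8, -0.2]
width: 0.0381
grip_force: 27.1
time: 19.05
position: [0.4828, -0.3609, 0.0148]
tool_rot: [-2.104, -2.333, -0.0]
contact_force: [0.5, 0.2, -0.4]
width: 0.0386
grip_force: 27.1
```

```bash
python3 -m inch '[[3.8,[0,0,0.1],[0,0,0]],[3.8,[0,0,0],[0,0,0]],[3.8,[0,0,0],[0,0,0]]]';  python3 -m inch '[[3.8,[0,0,0.1],[0,0,0]],[3.8,[0,0,0],[0,0,0]],[3.8,[0,0,0],[0,0,0]]]'
```

```text
time: 19.35
position: [0.4829, -0.3611, 0.0145]
tool_rot: [2.103, 2.333, -0.0]
contact_force: [-1.9, 1.3, 6.0]
width: 0.0387
grip_force: 27.6
time: 19.65
position: [0.4829, -0.3612, 0.0145]
tool_rot: [2.103, 2.333, -0.0]
contact_force: [-2.6, 2.7, 11.4]
width: 0.0388
grip_force: 28.0
```

Contact: the lime is on the pan floor. I'll back off the press slightly, open gently and rise.

```bash
python3 -m inch '[[3.8,[0,0,-0.15],[0,0,0]],[3.95,[0,0,0],[0,0,0]],[4.1,[0,0,0],[0,0,0]],[4.3,[0,0,0],[0,0,0]],[4.8,[0,0,0],[0,0,0]],[5.4,[0,0,0],[0,0,0]]]';  python3 -m inch '[[5.4,[0,0,-2],[0,0,0]],[5.4,[0,0,-4],[0,0,0]],[5.4,[0,0,-5],[0,0,0]],[5.4,[0,0,-4.5],[0,0,0]],[5.4,[0,0,0],[0,0,0]],[5.4,[0,0,0],[0,0,0]]]'; python3 lime.py | tail -4|head -3; python3 p.py .649 -.062 .14 75.6
```

```text
time: 20.25
position: [0.4827, -0.3609, 0.0141]
tool_rot: [-2.104, -2.333, 0.0]
contact_force: [-0.1, 0.1, -0.0]
width: 0.0539
grip_force: 0.0
time: 20.85
position: [0.4838, -0.3619, 0.1712]
tool_rot: [2.101, 2.33, -0.0]
contact_force: [0.3, -0.3, -1.4]
width: 0.0539
grip_force: 0.0
[ 234  149   41   40 1209] [254.1 167.8] 0.9391020661798974
at z .021 [ 0.4839 -0.3615  0.021 ]
(array([ 0.49131004, -0.50104314, -0.82227799]), [np.float64(0.02404808296576053), np.float64(0.11142117565614557), np.float64(0.0975556688390824)])
t 20.9 pos [ 0.4827 -0.3608  0.1692] j [-0.75  0.28 -0.16  1.13  0.    0.72] w 0.054 gf 0.0 F [-0.9 -1.1 -0.2]
yaw 95.9 turn z 20.3 left-over tilt deg [0. 0. 0.] shift cm [33.08  8.68  2.92]
```

```bash
python3 -m inch '[[5,[3,0.3,0],[0,0,0]],[5,[4.2,0.4,0],[0,0,0]],[5,[4.2,0.4,0],[0,0,0]],[5,[4.2,0.4,0],[0,0,0]],[5,[4.2,0.4,0],[0,0,0]],[5,[4,0.4,0],[0,0,0]]]'; python3 -m inch '[[5,[0,0,0],[0,0,6.77]],[5,[0,0,0],[0,0,6.77]],[5,[0,0,0],[0,0,6.77]],[5,[0,0,0],[0,0,0]]]'; python3 p.py .649 -.062 .14 75.6
```

```text
time: 21.5
position: [0.479, -0.1195, 0.1668]
tool_rot: [-2.101, -2.33, 0.002]
contact_force: [0.0, 0.4, -0.1]
width: 0.0498
grip_force: 0.0
time: 21.9
position: [0.4794, -0.121, 0.1671]
tool_rot: [-2.478, -1.924, 0.004]
contact_force: [-0.5, -0.1, -0.0]
width: 0.0498
grip_force: 0.0
t 21.9 pos [ 0.4794 -0.121   0.1671] j [-0.38  0.09 -0.39  1.09 -0.    1.44] w 0.0498 gf 0.0 F [-0.5 -0.1 -0. ]
yaw 75.6 turn z 0.0 left-over tilt deg [-0.26 -0.03  0.  ] shift cm [ 9.93 14.96  2.71]
```

```bash
python3 -m inch '[[5,[2,3,0.5],[0,0,0]],[5,[2,3,0.5],[0,0,0]],[5,[2,3,0.5],[0,0,0]],[5,[2,3,0.5],[0,0,0]],[5,[2,3,0.5],[0,0,0]],[5,[0,0,0],[0,0,0]],[5,[0,0,0],[0,0,0]]]'; cat > lem.py <<'E'
from h import *
c,im=cam("wrist"); hsv=cv2.cvtColor(im,cv2.COLOR_RGB2HSV); m=cv2.inRange(hsv,(18,60,40),(45,255,255)); m=cv2.morphologyEx(m,cv2.MORPH_CLOSE,np.ones((5,5)))
k,l,st,ce=cv2.connectedComponentsWithStats(m); i=1+np.argmax(st[1:,4]); print(st[i],ce[i].round(1))
p=np.argwhere(l==i).astype(float); q=p.mean(0);u=np.linalg.svd(p-q,full_matrices=False)[2][0];t=(p-q)@u
A,B=[atz(c,q+u*e,.007) for e in(t.min(),t.max())]; d=A-B
print(A.round(4),B.round(4),"len",np.linalg.norm(d),"mid",((A+B)/2).round(4),"ang",np.degrees(np.arctan2(d[1],d[0]))%180)
cv2.imwrite("pics/w5.png",im[:,:,::-1])
E
python3 lem.py;  python3 p.py .649 -.062 .006 75.6
```

```text
time: 22.6
position: [0.6503, -0.0619, 0.1422]
tool_rot: [-2.478, -1.927, 0.004]
contact_force: [-1.2, -0.4, -0.5]
width: 0.0501
grip_force: 0.0
[ 312    0  108   33 1848] [361.1  14.9]
[0.7319 0.0619 0.007 ] [0.8223 0.0419 0.007 ] len 0.09265924717670818 mid [0.7771 0.0519 0.007 ] ang 167.50165076256005
t 22.65 pos [ 0.6497 -0.0622  0.1427] j [-0.19  0.38 -0.07  1.12 -0.    1.63] w 0.05 gf 0.0 F [-0.3 -0.1  0. ]
yaw 75.7 turn z 0.1 left-over tilt deg [-0.21  0.03 -0.  ] shift cm [ 0.   -0.08 13.67]
```

View pics/w5.png

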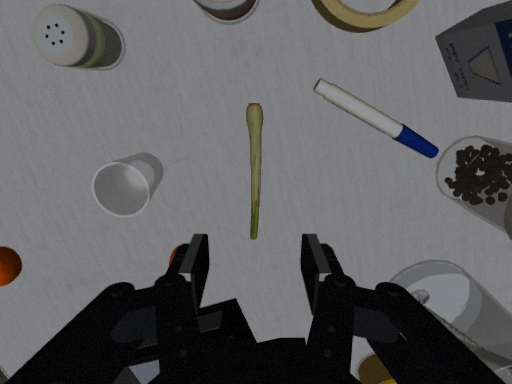

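The wrist picture shows the stalk upright between the fingers, from (103, 255) to (238, 253). The marker is to its right and the shot glass to its left. The script's blob was the tape, so I'll compute the stalk from the pixels I read.

```bash
python3 - <<'E'
from h import *
c=vision.get_calibration("wrist")
A,B=atz(c,(103,255),.007),atz(c,(239,253),.007);d=A-B
print(A.round(4),B.round(4),np.linalg.norm(d),(A+B)/2,np.degrees(np.arctan2(d[1],d[0])))
E
python3 -m inch '[[4,[0,0,4],[0,0,0]],[4,[0,0,4],[0,0,0]],[4,[0,0,3],[0,0,0]],[4,[0,0,1.5],[0,0,0]],[3,[0,0,0],[0,0,0]],[2.2,[0,0,0],[0,0,0]],[2.0,[0,0,0],[0,0,0]]]'; python3 p.py .649 -.062 .005 75.6
```

```text
[0.6667 0.0027 0.007 ] [ 0.63   -0.1323  0.007 ] 0.1399044380355815 [ 0.64834068 -0.06480191  0.007     ] 74.79968335036655
time: 23.35
position: [0.6531, -0.0628, 0.0217]
tool_rot: [2.48, 1.924, 0.004]
contact_force: [0.2, 0.7, 0.2]
width: 0.0202
grip_force: 0.0
t 23.35 pos [ 0.6531 -0.0628  0.0217] j [-0.19  0.5  -0.18  0.89 -0.    1.63] w 0.0202 gf 0.0 F [0.2 0.7 0.2]
yaw 75.6 turn z 0.0 left-over tilt deg [ 0.23 -0.01 -0.  ] shift cm [-0.02 -0.41  1.67]
```

```bash
python3 -m inch '[[3,[-0.2,0,0],[0,0,0]],[3,[0,0,0.4],[0,0,0]],[3,[0,0,0.4],[0,0,0]],[3,[0,0,0],[0,0,0]],[3,[0,0,0],[0,0,0]]]'; python3 p.py .6485 -.0645 .005 75
```

```text
time: 23.85
position: [0.6504, -0.0641, 0.0109]
tool_rot: [-2.482, -1.926, 0.001]
contact_force: [1.3, 0.7, -0.8]
width: 0.03
grip_force: 0.0
t 23.85 pos [ 0.6504 -0.0641  0.0109] j [-0.2   0.51 -0.19  0.87  0.    1.62] w 0.03 gf 0.0 F [ 1.3  0.7 -0.8]
yaw 75.6 turn z 0.6 left-over tilt deg [-0.05  0.   -0.  ] shift cm [-0.09 -0.17  0.59]
```

```bash
python3 -m inch '[[3,[0,-0.15,0.4],[0,0,0]],[2.4,[0,0,0.15],[0,0,0]],[1.9,[0,0,0],[0,0,0]],[1.7,[0,0,0],[0,0,0]],[1.6,[0,0,0],[0,0,0]]]'; python3 -m inch '[[1.55,[0,0,0],[0,0,0]],[1.5,[0,0,0],[0,0,0]]]';python3 -m inch '[[1.45,[0,0,0],[0,0,0]],[1.4,[0,0,0],[0,0,0]]]';python3 -m inch '[[1.36,[0,0,0],[0,0,0]],[1.36,[0,0,0],[0,0,0]]]'
```

```text
time: 24.35
position: [0.6494, -0.0638, 0.0059]
tool_rot: [2.482, 1.926, 0.0]
contact_force: [-0.1, 0.3, 0.7]
width: 0.0158
grip_force: 0.0
time: 24.55
position: [0.6494, -0.0639, 0.0059]
tool_rot: [2.482, 1.926, 0.0]
contact_force: [0.1, 0.3, 0.2]
width: 0.015
grip_force: 0.0
time: 24.75
position: [0.6494, -0.0639, 0.006]
tool_rot: [2.482, 1.926, 0.0]
contact_force: [-0.1, 0.2, 1.6]
width: 0.0145
grip_force: 14.9
time: 24.95
position: [0.6495, -0.0639, 0.006]
tool_rot: [2.482, 1.926, 0.0]
contact_force: [0.1, -0.1, 0.8]
width: 0.014
grip_force: 21.6
```

```bash
python3 -m inch '[[1.33,[0,0,0],[0,0,0]],[1.33,[0,0,-1],[0,0,0]],[1.33,[0,0,-3],[0,0,0]],[1.33,[0,0,-4],[0,0,0]],[1.33,[0,0,-4],[0,0,0]],[1.33,[0,0,-2],[0,0,0]],[1.33,[0,0,0],[0,0,0]]]'; python3 -m inch '[[1.33,[-1.5,-2.4,0],[0,0,0]],[1.33,[-2,-3.2,0],[0,0,0]],[1.33,[-2,-3.2,0],[0,0,0]],[1.33,[-2,-3.2,0],[0,0,0]],[1.33,[-2,-3.2,0],[0,0,0]],[1.33,[0,0,0],[0,0,-6.77]],[1.33,[0,0,0],[0,0,-6.77]],[1.33,[0,0,0],[0,0,-6.77]]]';python3 -m inch '[[1.33,[0,0,0],[0,0,0]]]'; python3 p.py .49 -.3015 .13 95.9
```

```text
time: 25.65
position: [0.6526, -0.0644, 0.1512]
tool_rot: [2.477, 1.922, 0.009]
contact_force: [1.0, 0.2, -0.3]
width: 0.0139
grip_force: 26.5
time: 26.45
position: [0.4769, -0.1178, 0.1446]
tool_rot: [-2.097, -2.336, 0.001]
contact_force: [-0.0, 0.4, -0.0]
width: 0.014
grip_force: 26.6
time: 26.55
position: [0.4773, -0.1178, 0.1447]
tool_rot: [-2.103, -2.331, 0.001]
contact_force: [-1.0, 1.1, -0.4]
width: 0.0135
grip_force: 26.6
t 26.55 pos [ 0.4773 -0.1178  0.1447] j [-0.37  0.11 -0.43  1.04 -0.    1.09] w 0.0135 gf 26.6 F [-1.   1.1 -0.4]
yaw 95.9 turn z -0.0 left-over tilt deg [-0.12 -0.06  0.  ] shift cm [-18.41  -0.62   1.47]
```

```bash
python3 -m inch '[[1.33,[-2.8,0.4,0],[0,0,0]],[1.33,[-4,0.8,0],[0,0,0]],[1.33,[-4,0.8,0],[0,0,0]],[1.33,[-4,1,0],[0,0,0]],[1.33,[-4,1,0],[0,0,0]],[1.33,[0,0,0],[0,0,0]],[1.33,[0,0,0],[0,0,0]]]'; python3 p.py .5369 -.3015 .012 95.9; python3 - <<'E'
from h import *
w,b=cam("wrist")
cv2.imwrite("pics/w6.png",b[:,:,::-1])
E
```

```text
time: 27.25
position: [0.5371, -0.3012, 0.1446]
tool_rot: [-2.106, -2.328, -0.0]
contact_force: [-0.3, 0.9, -0.3]
width: 0.0137
grip_force: 26.6
t 27.25 pos [ 0.5371 -0.3012  0.1446] j [-0.62  0.32 -0.16  1.1   0.    0.85] w 0.0137 gf 26.6 F [-0.3  0.9 -0.3]
yaw 95.7 turn z -0.2 left-over tilt deg [-0.09 -0.1   0.  ] shift cm [-0.03 -0.02 13.26]
```

View pics/w6.png

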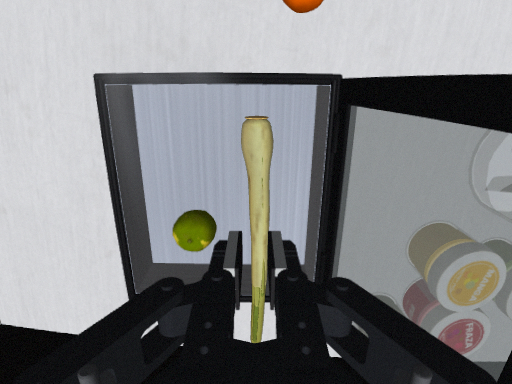

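The stalk is held between the pads, parallel to the box's long side. The lime rests at (230, 195), left of it, and the lid leans back at the right. I'll lower the stalk.

```bash
python3 -m inch '[[1.33,[0,0,3],[0,0,0]],[1.33,[0,0,4],[0,0,0]],[1.33,[0,0,3.5],[0,0,0]],[1.33,[0,0,1.5],[0,0,0]],[1.33,[0,0,0.5],[0,0,0]],[1.33,[0,0,0],[0,0,0]],[1.33,[0,0,0],[0,0,0]]]';  python3 -m inch '[[1.33,[0,0,0.4],[0,0,0]],[1.33,[0,0,0.2],[0,0,0]],[1.33,[0,0,0],[0,0,0]]]'; python3 -m inch '[[1.33,[0,0,0.1],[0,0,0]],[1.33,[0,0,0],[0,0,0]]]'
```

```text
time: 28.0
position: [0.5391, -0.3017, 0.0228]
tool_rot: [2.101, 2.331, 0.001]
contact_force: [-0.3, -0.6, -0.1]
width: 0.0141
grip_force: 26.6
time: 28.3
position: [0.5378, -0.3011, 0.0151]
tool_rot: [2.104, 2.333, 0.0]
contact_force: [-0.3, 0.2, -1.1]
width: 0.0137
grip_force: 26.6
time: 28.5
position: [0.5376, -0.301, 0.0138]
tool_rot: [-2.104, -2.333, 0.0]
contact_force: [-1.1, 0.5, 0.4]
width: 0.0137
grip_force: 26.6
```

```bash
python3 -m inch '[[1.33,[0,0,0.1],[0,0,0]],[1.33,[0,0,0],[0,0,0]],[1.33,[0,0,0],[0,0,0]]]'; python3 -m inch '[[1.33,[0,0,0.1],[0,0,0]],[1.33,[0,0,0],[0,0,0]],[1.33,[0,0,0],[0,0,0]]]';python3 -m inch '[[1.33,[0,0,0.1],[0,0,0]],[1.33,[0,0,0],[0,0,0]],[1.33,[0,0,0],[0,0,0]]]'
```

```text
time: 28.8
position: [0.5376, -0.3009, 0.0127]
tool_rot: [-2.104, -2.333, 0.0]
contact_force: [0.9, 0.2, 0.7]
width: 0.0139
grip_force: 26.6
time: 29.1
position: [0.5376, -0.3009, 0.0118]
tool_rot: [-2.104, -2.333, 0.0]
contact_force: [1.0, 0.6, -0.1]
width: 0.0139
grip_force: 26.6
time: 29.4
position: [0.5378, -0.301, 0.011]
tool_rot: [2.103, 2.333, 0.0]
contact_force: [-0.9, -0.0, 1.7]
width: 0.0141
grip_force: 26.8
```

The stalk is touching the floor. I'll release it and rise to above the lid's height.

```bash
python3 -m inch '[[1.45,[0,0,0],[0,0,0]],[1.6,[0,0,0],[0,0,0]],[2.2,[0,0,0],[0,0,0]],[2.8,[0,0,0],[0,0,0]]]';  python3 -m inch '[[2.8,[0,0,-1.5],[0,0,0]],[2.8,[0,-0.2,-4],[0,0,0]],[2.8,[0,-0.2,-4.5],[0,0,0]],[2.8,[0,-0.2,-5],[0,0,0]],[0,[0,-0.2,-5],[0,0,0]],[0,[0,0,-5],[0,0,0]],[0,[0,0,-5],[0,0,0]],[0,[0,0,-2],[0,0,0]]]'; python3 -m inch '[[0,[0,0,0],[0,0,0]],[0,[0,0,0],[0,0,0]]]'; python3 p.py .652 -.3 .32 95.9; python3 - <<'E'
from h import *
np.set_printoptions(precision=3,suppress=True)
w,b=cam("wrist"); s,a=cam("side")
A=np.vstack([cv2.resize(b,(400,300)),np.zeros((75,400,3),np.uint8)]);cv2.imwrite("pics/w7.png",np.hstack([cv2.resize(a[160:330,240:430],(400,375)),A])[:,:,::-1])
for n,r,c in(("jar",233.5,391),("bowl",212,371)): print(n,atz(s,(r,c),.1))
E
```

```text
time: 29.8
position: [0.5372, -0.3008, 0.0106]
tool_rot: [-2.103, -2.333, 0.001]
contact_force: [-1.0, -0.0, 0.0]
width: 0.0281
grip_force: 0.0
time: 30.6
position: [0.5314, -0.3029, 0.3389]
tool_rot: [2.096, 2.325, 0.002]
contact_force: [0.5, -0.0, 0.5]
width: -0.0001
grip_force: 0.0
time: 30.8
position: [0.5297, -0.3017, 0.3316]
tool_rot: [2.103, 2.332, 0.0]
contact_force: [-0.5, 0.1, -0.2]
width: -0.0001
grip_force: 0.0
t 30.8 pos [ 0.5297 -0.3017  0.3316] j [-0.62  0.22  0.1   1.46  0.    0.84] w -0.0001 gf 0.0 F [-0.5  0.1 -0.2]
yaw 95.9 turn z 0.0 left-over tilt deg [0.07 0.06 0.  ] shift cm [-1.08 12.18  1.16]
jar [ 0.731 -0.367  0.1  ]
bowl [ 0.748 -0.284  0.1  ]
```

View pics/w7.png

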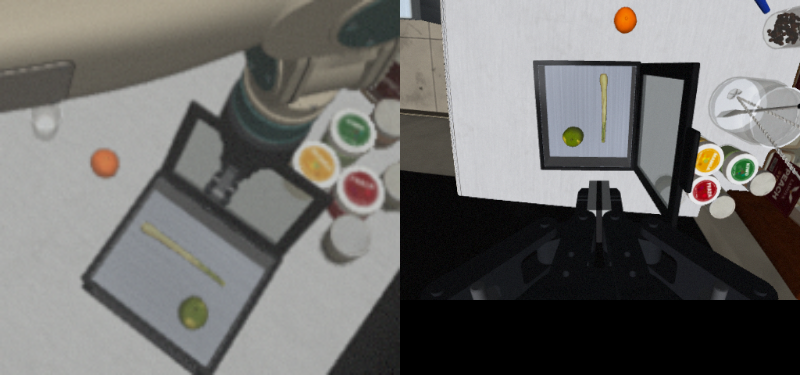

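Both garnishes lie in the box: the lime at (137, 572) and the stalk at about (107, 603) in the right half. The space just behind the lid is free up to the jars and glass at x of about 0.73. I'll go behind the lid, descend, and push it over.

```bash
python3 -m inch '[[0,[-0.3,3,0],[0,0,0]],[0,[-0.3,4.2,0],[0,0,0]],[0,[-0.4,4.2,0],[0,0,0]],[0,[0,1.1,0],[0,0,0]],[0,[0,0,0],[0,0,0]],[0,[0,0,0],[0,0,0]]]'; python3 -m inch '[[0,[0,0,4],[0,0,0]],[0,[0,0,4],[0,0,0]],[0,[0,0,3],[0,0,0]],[0,[0,0,1],[0,0,0]],[0,[0,0,0],[0,0,0]],[0,[0,0,0],[0,0,0]]]'; python3 p.py .632 -.302 .2095 95.9
```

```text
time: 31.5
position: [0.6538, -0.2985, 0.3293]
tool_rot: [-2.101, -2.331, 0.002]
contact_force: [-0.5, 0.3, 0.5]
width: 0.0002
grip_force: 0.0
time: 32.1
position: [0.6561, -0.2984, 0.2156]
tool_rot: [2.1, 2.329, 0.007]
contact_force: [2.6, 4.2, 8.4]
width: -0.0001
grip_force: 4.7
t 32.1 pos [ 0.6561 -0.2984  0.2156] j [-0.52  0.45  0.19  1.3   0.    0.95] w -0.0001 gf 4.7 F [2.6 4.2 8.4]
yaw 95.9 turn z 0.0 left-over tilt deg [0.42 0.07 0.  ] shift cm [-0.11 -2.44  0.61]
```

```bash
python3 -m inch '[[0,[0,0,-0.5],[0,0,0]],[0,[0,-0.5,0],[0,0,0]],[0,[0,-0.5,0],[0,0,0]]]'; python3 -m inch '[[0,[0,-0.5,0],[0,0,0]],[0,[0,-0.8,0],[0,0,0]],[0,[0,0,0],[0,0,0]]]'; python3 - <<'E'
from h import *
s,a=cam("side"); sc,b=cam("scene")
cv2.imwrite("pics/w8.png",np.hstack([cv2.resize(a[160:330,240:430],(400,375)),cv2.resize(b[60:170,160:290],(400,375))])[:,:,::-1])
E
```

```text
time: 32.4
position: [0.6458, -0.3002, 0.2187]
tool_rot: [2.101, 2.33, 0.004]
contact_force: [2.5, 2.2, 10.0]
width: 0.0
grip_force: 5.0
time: 32.7
position: [0.6323, -0.3015, 0.2202]
tool_rot: [2.101, 2.329, 0.004]
contact_force: [-0.1, 3.4, 12.8]
width: 0.0
grip_force: 5.8
```

View pics/w8.png

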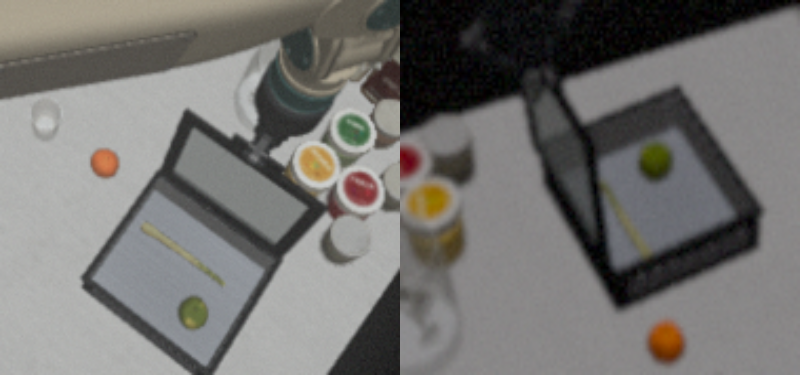

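The finger is behind the lid's free edge at the tab, and its wider upper part is riding on the tab. I'll raise the tool a little so only the tip overlaps the lid, then swing it in steps.

```bash
python3 -m inch '[[0,[0,0.3,-1],[0,0,0]],[0,[0,0,-0.5],[0,0,0]],[0,[0,0,0],[0,0,0]]]'; python3 -m inch '[[0,[0,-1.2,0],[0,0,0]],[0,[0,-1.2,0],[0,0,0]],[0,[0,0,0],[0,0,0]]]'; python3 p.py .5909 -.306 .2295 95.9
```

```text
time: 33.1
position: [0.6348, -0.3013, 0.2313]
tool_rot: [2.104, 2.332, -0.0]
contact_force: [-0.3, 0.6, 0.4]
width: 0.0002
grip_force: 0.0
time: 33.4
position: [0.6089, -0.3034, 0.2301]
tool_rot: [-2.104, -2.33, 0.002]
contact_force: [0.5, 1.5, 0.3]
width: 0.0002
grip_force: 0.0
t 33.4 pos [ 0.6089 -0.3034  0.2301] j [-0.56  0.38  0.11  1.31 -0.    0.91] w 0.0002 gf 0.0 F [0.5 1.5 0.3]
yaw 95.9 turn z -0.0 left-over tilt deg [-0.13 -0.06  0.  ] shift cm [-0.08 -1.82  0.06]
```

```bash
python3 -m inch '[[0,[0,-1.8,0],[0,0,0]],[0,[0,-2,0.3],[0,0,0]],[0,[0,-2,0.8],[0,0,0]],[0,[0,0,0],[0,0,0]]]'; python3 - <<'E'
from h import *
s,a=cam("side"); sc,b=cam("scene")
cv2.imwrite("pics/w9.png",np.hstack([cv2.resize(a[160:330,240:430],(400,375)),cv2.resize(b[60:170,160:290],(400,375))])[:,:,::-1])
E
```

```text
time: 33.8
position: [0.5505, -0.3088, 0.2184]
tool_rot: [-2.103, -2.329, 0.002]
contact_force: [0.8, 0.4, 0.1]
width: -0.0001
grip_force: 0.0
```

View pics/w9.png

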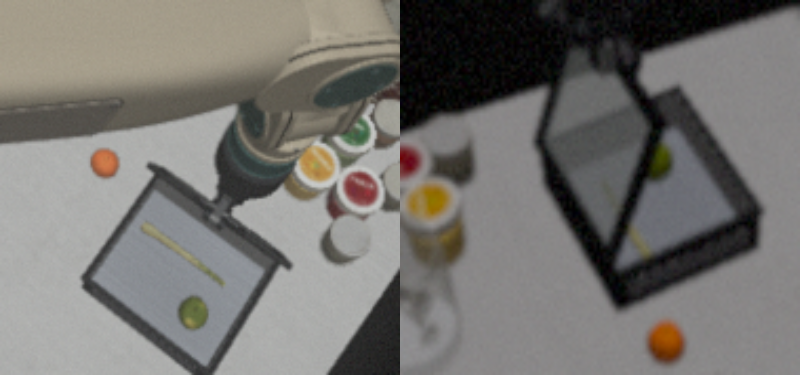

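The lid is following: it is now forward of upright, with the fingertip behind its free edge. I'll continue the arc.

```bash
python3 -m inch '[[0,[0,-1.9,0.9],[0,0,0]],[0,[0,-1.8,1.1],[0,0,0]],[0,[0,-1.6,1.4],[0,0,0]],[0,[0,-1.5,1.5],[0,0,0]],[0,[0,0,0],[0,0,0]]]'; python3 p.py .46 -.318 .13 95.9;  python3 -m inch '[[0,[0,-0.9,1.2],[0,0,0]],[0,[0,-0.8,1.2],[0,0,0]],[0,[0,-0.6,1.2],[0,0,0]],[0,[0,0,0],[0,0,0]]]'; python3 p.py .4455 -.321 .08 95.9
```

```text
time: 34.4
position: [0.4841, -0.3153, 0.1688]
tool_rot: [-2.102, -2.329, 0.001]
contact_force: [-0.2, -0.1, 0.2]
width: 0.0003
grip_force: 0.0
t 34.4 pos [ 0.4841 -0.3153  0.1688] j [-0.69  0.24 -0.21  1.12 -0.    0.78] w 0.0003 gf 0.0 F [-0.2 -0.1  0.2]
yaw 95.9 turn z -0.0 left-over tilt deg [-0.19 -0.18  0.  ] shift cm [-0.02 -2.43  3.88]
time: 34.8
position: [0.4616, -0.3177, 0.1327]
tool_rot: [-2.101, -2.33, 0.0]
contact_force: [-0.1, 1.3, -1.3]
width: 0.0001
grip_force: 0.0
t 34.8 pos [ 0.4616 -0.3177  0.1327] j [-0.72  0.24 -0.3   1.04  0.    0.75] w 0.0001 gf 0.0 F [-0.1  1.3 -1.3]
yaw 95.9 turn z 0.0 left-over tilt deg [-0.16 -0.17  0.  ] shift cm [-0.17 -1.64  5.27]
```

```bash
python3 -m inch '[[0,[0,-0.2,1.2],[0,0,0]],[0,[0,-0.2,1.2],[0,0,0]],[0,[0,0,1.0],[0,0,0]],[0,[0,0,0.8],[0,0,0]],[0,[0,0,0.7],[0,0,0]],[0,[0,0,0],[0,0,0]],[0,[0,0,0],[0,0,0]]]'; python3 -m inch '[[0,[0,0,0.5],[0,0,0]],[0,[0,0,0.5],[0,0,0]],[0,[0,0,0],[0,0,0]],[0,[0,0,0],[0,0,0]]]'; python3 p.py .4455 -.321 .0685 95.9
```

```text
time: 35.5
position: [0.4592, -0.3191, 0.0856]
tool_rot: [-2.103, -2.333, -0.0]
contact_force: [-0.2, -0.1, -0.6]
width: 0.0002
grip_force: 0.0
time: 35.9
position: [0.459, -0.319, 0.0755]
tool_rot: [-2.103, -2.333, -0.0]
contact_force: [-0.8, 0.5, 0.0]
width: -0.0002
grip_force: 0.0
t 35.9 pos [ 0.459  -0.319   0.0755] j [-0.72  0.29 -0.36  0.92  0.    0.74] w -0.0002 gf 0.0 F [-0.8  0.5  0. ]
yaw 95.9 turn z 0.0 left-over tilt deg [-0.01 -0.03  0.  ] shift cm [-0.06 -1.36  0.7 ]
```

```bash
python3 -m inch '[[0,[0,0,0.4],[0,0,0]],[0,[0,0,0],[0,0,0]],[0,[0,0,0],[0,0,0]]]'; python3 -m inch '[[0,[0,0,0.2],[0,0,0]],[0,[0,0,0],[0,0,0]],[0,[0,0,0],[0,0,0]]]';python3 -m inch '[[0,[0,0,0.2],[0,0,0]],[0,[0,0,0],[0,0,0]],[0,[0,0,0],[0,0,0]]]'
```

```text
time: 36.2
position: [0.459, -0.3191, 0.0716]
tool_rot: [-2.104, -2.333, -0.0]
contact_force: [-0.6, -0.6, -0.2]
width: 0.0004
grip_force: 0.0
time: 36.5
position: [0.4591, -0.3191, 0.0697]
tool_rot: [-2.104, -2.333, -0.0]
contact_force: [-0.1, -0.0, -0.7]
width: -0.0004
grip_force: 0.0
time: 36.8
position: [0.4593, -0.3193, 0.0685]
tool_rot: [2.103, 2.333, -0.0]
contact_force: [-1.0, 1.9, 5.2]
width: 0.0005
grip_force: 2.7
```

Firm contact at z = 0.0685, which is the shut height. I'll press a touch more, retreat clear, and check.

```bash
python3 -m inch '[[0,[0,0,0.1],[0,0,0]],[0,[0,0,0],[0,0,0]],[0,[0,0,0],[0,0,0]]]'; python3 -m inch '[[0,[0,0,-1],[0,0,0]],[0,[0,0,-4],[0,0,0]],[0,[0,0,-5],[0,0,0]],[0,[2,-3,-2],[0,0,0]],[0,[4,-2.5,0],[0,0,0]],[0,[4.5,-1,0],[0,0,0]],[0,[4.5,0,0],[0,0,0]],[0,[4.5,0,0],[0,0,0]]]'; python3 -m inch '[[0,[4.5,0,0],[0,0,0]],[0,[4.5,0,0],[0,0,0]],[0,[0,0,0],[0,0,0]],[0,[0,0,0],[0,0,0]],[0,[0,0,0],[0,0,0]]]'; python3 - <<'E'
from h import *
s,a=cam("side"); sc,b=cam("scene")
cv2.imwrite("pics/w10.png",np.vstack([np.hstack([cv2.resize(a[160:330,240:430],(400,290)),cv2.resize(b[60:170,160:290],(400,290))]),np.hstack([cv2.resize(a,(400,300)),cv2.resize(b,(400,300))])])[:,:,::-1])
E
```

```text
time: 37.1
position: [0.4593, -0.3194, 0.0684]
tool_rot: [2.103, 2.333, -0.0]
contact_force: [-2.9, 2.4, 10.4]
width: 0.0002
grip_force: 5.4
time: 37.9
position: [0.3736, -0.1306, 0.187]
tool_rot: [2.105, 2.331, 0.001]
contact_force: [0.9, 0.6, 0.9]
width: 0.0002
grip_force: 0.0
time: 38.4
position: [0.3655, -0.043, 0.187]
tool_rot: [2.104, 2.332, 0.0]
contact_force: [-0.6, 0.3, 0.2]
width: -0.0003
grip_force: 0.0
```

View pics/w10.png

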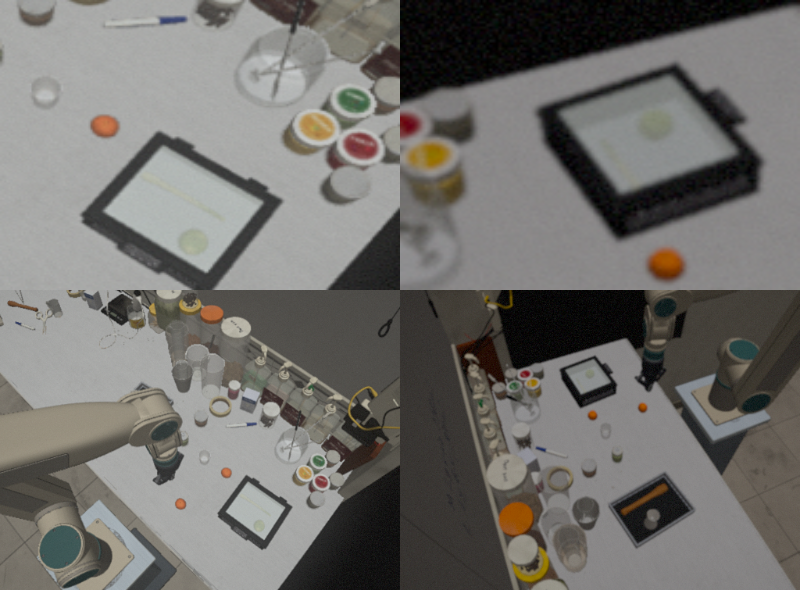

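The picture shows the lid shut over the lime and the stalk, the muddler flat in the tray beside the upright jigger, the other things where they were, and the arm clear. Handing in.

```bash
python3 -c "
from rig import ticket; print(ticket.finish_job())"
```

```text
the job is handed in; nothing more can be done
None
```

The job is handed in at about 38 s of the 72 s allowed, though the hand-in gave no verdict: the lime and lemongrass are in the garnish box with the lid shut, and the muddler lies flat in the tool tray beside the upright jigger.

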